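# Load a bearing into its carrier and unlatch the carrier from the dock

### The arm

A 6-joint arm with a two-finger parallel gripper is mounted at the origin on a cart in front of the work surface, level with it; the furniture and walls round the work are solid. World frame = base frame: x ahead of the robot, y to its left, z up, the work surface at z = 0. Lengths are in m, angles in rad, forces in N, time in s.
With the tool pointing down it reaches from about 0.35 to 0.85 m from the base axis. Payload 8.1 kg.
Tool frame: the origin (TCP) lies midway between the tips of the shut fingers; the grasp point (between the pads) lies 19 mm behind it (env.tcp_to_grasp is the distance from the TCP to the grasp point, in m); z points along the fingers, y is the direction in which the jaws open and shut (so a half turn about z gives the same grasp; the last joint's range is limited). The gripper opens to 93 mm and grips with 3 to 60 N. Pads are 15 mm wide; open, the fingers measure 128 mm over their backs; the gripper's body (75 mm by 188 mm) begins 65 mm behind the grasp point.
Start: joints at [-1.194, 0.13, 1.488, -0, 1.523, -0.085], TCP at [0.267, -0.537, 0.219] pointing down, gripper open.
Joint ranges: [-2.96, 2.96], [-0.89, 2.26], [0.02, 2.5], [-1.34, 4.48], [0, 2.73], [-2.66, 2.66]. Speed limits (rad/s): [2.39, 2.39, 2.79, 3.14, 3.14, 3.14].

### API

Orientations are given as a 3x3 rotation matrix whose columns are the frame's x, y, z axes.
In Python, from rig import env gives the robot as it stands.
- The arm moves only by the tool play_rows, never from a script. Its argument "steps" is a list of rows, each a list of 2 entries, a list of its own where there are three numbers: the shift along the tool's x, y, z in mm, then the turn, a rotation vector about the tool's x, y, z in degrees. In form: [[[dx, dy, dz], [ax, ay, az]], ...]. A call has 1 to 10 rows; each row is the pose to reach, as a shift and turn from the pose commanded when the call began, along the tool's axes at that moment; what a row does not reach only later rows make up. A row lasts 1/10 s, in which the tool goes at most 50 mm and 8.59 degrees, less where a joint would pass 70% of its speed; a pose out of reach is approached as far as the arm can. A call with a gripper value outside its range is refused whole. "hand" is the closure, from -1 (fully open) to 1 (shut), so that 0 is half open, set as the call begins (left out, the last holds). The fingers move at their own pace and stop on an object; "squeeze" is the grip in N (left out, the last holds). Time passes only in rows, so rows that repeat a pose let the fingers close. It gives the time, the measured TCP pose, the force and the opening at its end, in the units of the state.
- env.read_state(): the state, without advancing time (a new reading comes with each control period).
- env.get_image(name): name is "scene" or "side" or "wrist"; returns the picture (480x640x3 uint8, blue, green, red); there is no depth.
- env.camera_model(name): a dict with "fx", "fy", "cx", "cy" (pixels), "D" ([k1, k2, p1, p2, k3] as OpenCV has them; the pictures are not rectified), "pose" (4x4, takes a point from camera to world coordinates); the wrist camera has in their place "mount" (4x4, takes a point from camera to tool coordinates, whose origin is the TCP and whose axes are the flange's). Camera axes: x right, y up, looking along -z (the intrinsics and any distortion apply to the point x, -y, -z); pixel columns grow to the right and rows downward; lengths in m; the calibration is good to about 2 mm. A picture is of the moment at which its call begins: read the wrist's pose just before it. camera_model takes no time and is no camera call.
- env.finish_job(): hands the job in, once; it reports no verdict.
The state is a dict: "time_s": time; "q": joint angles; "joint_velocities": joint speeds; "joint_torque": joint torques, N m; "position": TCP position; "tcp_rot": TCP orientation; "force": force on the tool from outside, world axes, zero at the start; "wrist_torque": the same for the moment, N m; "finger_gap": finger opening in m.
Only numpy, scipy, OpenCV 4.12 (cv2) and the standard library are available. Lean on these libraries where they do the work, as an engineer would, in place of code of your own. Each camera call takes 0.05 s, during which the arm holds its last target. There are 200 camera calls.

### The job

Set the loose ball bearing flat in the four-pin nest on top of the latched carrier and let go of it. Then pinch the carrier's two orange side catches together between the fingers, lift the carrier level out of its dock with the bearing still in the nest, and finish while holding it still about 10 cm above its docked height, not putting it down or letting go. Leave the gear, the injector and the spring beside the work where they are.

Things in the scene. Friction and masses are not known exactly. Their poses are not given: they have to be found in the camera images.
- dock: Grey base plate, 130 (x) x 114 (y) x 6 mm, screwed to the table, with dark steel stops, guides and two lipped rails that hook over the carrier's catches; nothing on it is higher than 18 mm above the table. Origin: centre of its underside, on the table; z up. It never moves during the work.
- carrier: Loose carrier of aluminium and grey plastic, about 0.29 kg, standing in the middle of the dock with the dock's yaw, underside 6 mm above the table, some 1.5 mm of play sideways. Origin: centre of its underside; z up, x along its length, y from catch to catch. Core 70 x 34 mm; top plate 92 (x) x 54 (y) mm, 48 to 53 mm above the origin. One orange catch on each long side.
- pad_left (a point): Centre of the outer face of the ribbed orange finger pad of the catch on the carrier's +y side; free, it is at x 0, y +34, z 37 mm from the carrier's origin. Pad 26 mm long (x), 18 mm high; it moves with the catch. Both pads: 68 mm across free, 57 mm fully pressed. Fingers coming straight down outside the pads meet nothing until 18 mm over the table.
- pad_right (a point): The same on the carrier's -y side (free: x 0, y -34, z 37 mm from the carrier's origin).
- nest (a point): Centre of the bearing's seat: middle of the carrier's flat top face, 53 mm above the carrier's origin (59 mm above the table when docked); axes as the carrier's. Four pins, 6 mm wide, 8 mm high, tapered, stand at x, y = +-22.3 mm and leave the bearing 2.5 mm of play all round. Fingers that hold the bearing across the carrier's y axis pass between the pins.
- catch_left (a joint): Travel of the catch on the carrier's +y side, m: 0 free (hooked), 0.0055 fully pressed inward (against its stop). Its foot hooks under a dock rail and holds the carrier down until pressed in 4 mm or more. Springs back by itself; takes about 2 N to start and 8.5 N to press fully.
- catch_right (a joint): The same for the catch on the carrier's -y side.
- bearing: Loose steel ball bearing lying flat on the table, 52 mm outside diameter, 15 mm high, about 0.12 kg. Origin: centre of its underside; z is its axis.
- gear: Bystander: loose steel gear, 64 mm diameter, 22 mm high, lying flat; origin at the centre of its underside.
- injector: Bystander: loose brass-coloured fuel injector, 62 x 123 x 23 mm, lying on the table; origin at the centre of its underside.
- spring: Bystander: loose dark coil spring standing upright, 32 mm diameter, 45 mm high; origin at the centre of its underside.
Mind the look-alikes: they are no part of the job. There is more than one size of the carrier; the one meant has the size given above.

How it is judged:
By the outcome, as a careful person would: the job done as asked, in the order asked, and still so for the second after the job is handed in, while the arm keeps its last pose, push and grip.
It also fails if it takes over 51 s, if anything falls off the work surface, if the arm or the gripper's body presses on something with over 40 N, if the wrist force passes 120 N, or if a joint passes its speed limit or range.

## Working session

There is one attempt and no reset: what is moved stays moved. The work goes in short steps, Python scripts to look and compute and a tool call to move; the robot and the scene stay as the last step left them, time stands still between calls to the robot, and variables do not carry over. Pictures are saved under pics/ and viewed, about 8 in all and at most 12, crops included, and the job is handed in when it is done.

Besides the shell and the picture viewer there is one more tool, called as name([rows], argument=value, ...), one row to a line, values as JSON. play_rows: Moves the arm, as the interface text tells. Its arguments: {"type":"object","properties":{"steps":{"type":"array","items":{"type":"array"}},"hand":{"type":"number"},"squeeze":{"type":"number"}},"required":["steps"]}

```bash
mkdir -p pics; python3 - <<'E'
from rig import env
import cv2,numpy as np
s=env.read_state();print(s['time_s'],s['position'],np.round(s['tcp_rot'],3),s['finger_gap'],s['force'])
for n in ("scene","side"):
    cv2.imwrite(f'pics/{n}0.png',env.get_image(n)); m=env.camera_model(n); print(n,m['fx'],np.round(m['pose'],3).tolist(),m['D'])
print(env.camera_model('wrist'))
E
```

```text
0.0 [ 0.26715378 -0.53661398  0.21759872] [[ 0.895  0.446 -0.001]
 [ 0.446 -0.895  0.002]
 [ 0.    -0.002 -1.   ]] 0.09323312606863637 [ 0.15718131 -0.35006356 -0.75267573]
scene 481.15678789498867 [[-0.562, 0.589, -0.581, -0.062], [-0.827, -0.402, 0.393, 0.444], [-0.003, 0.701, 0.713, 0.775], [0.0, 0.0, 0.0, 1.0]] [-0.04151297  0.          0.          0.          0.        ]
side 541.2560108163005 [[-0.942, -0.167, 0.292, 0.872], [0.336, -0.467, 0.818, 1.138], [0.0, 0.869, 0.496, 0.724], [0.0, 0.0, 0.0, 1.0]] [-0.14406259  0.          0.          0.          0.        ]
{'fx': 367.62354474455117, 'fy': 367.62354474455117, 'cx': 318.7901465246354, 'cy': 233.93617836824785, 'D': array([-0.05748151,  0.        ,  0.        ,  0.        ,  0.        ]), 'mount': array([[ 1.49676987e-03,  9.53487778e-01,  3.01427964e-01,
         8.42382762e-02],
       [ 9.99998640e-01, -1.21823414e-03, -1.11202846e-03,
         1.28613775e-03],
       [-6.93095711e-04,  3.01429219e-01, -9.53488304e-01,
        -1.66602630e-01],
       [ 0.00000000e+00,  0.00000000e+00,  0.00000000e+00,
         1.00000000e+00]])}
```

View pics/scene0.png

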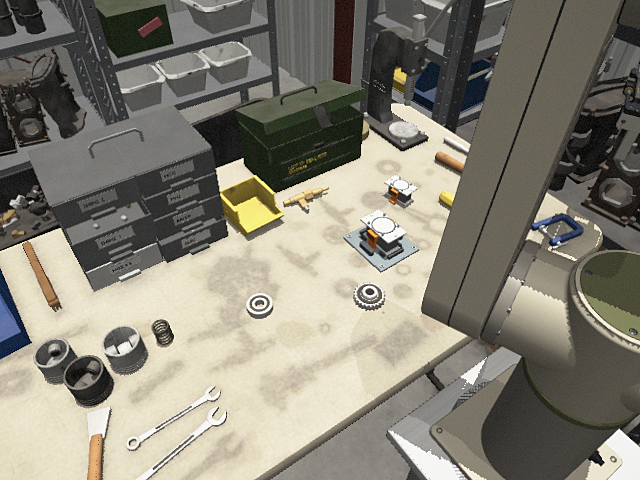

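View pics/side0.png

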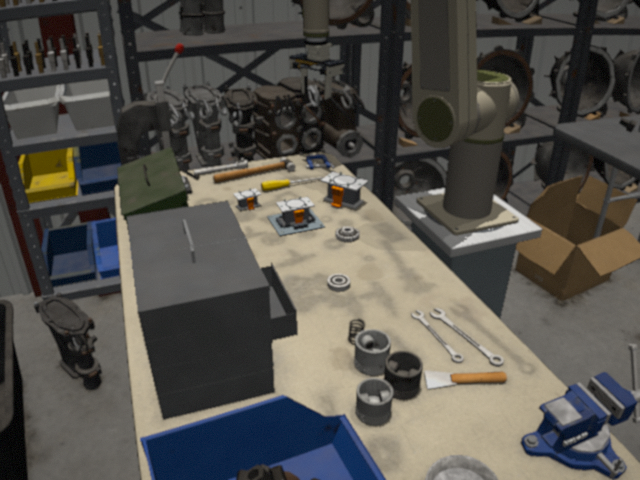

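The scene view shows the bearing at (260,306), the gear at (369,295), the docked carrier at (382,235) and a smaller one at (400,190). The side view shows three carriers at (296,210), (248,199) and (344,187), the last one large. I'll measure each and confirm in a crop.

```bash
cat > h.py <<'E'
from rig import env
import cv2,numpy as np
def cam(n,s=None):
    m=env.camera_model(n)
    if n=='wrist':
        T=np.eye(4);T[:3,:3]=s['tcp_rot'];T[:3,3]=s['position'];P=T@m['mount']
    else:P=m['pose']
    K=np.array([[m['fx'],0,m['cx']],[0,m['fy'],m['cy']],[0,0,1]]);return K,m['D'],P
def ray2z(c,px,z):
    K,D,P=c;u=cv2.undistortPoints(np.array(px,float).reshape(-1,1,2),K,D)[:,0]
    d=np.c_[u[:,0],-u[:,1],-np.ones(len(u))]@P[:3,:3].T
    o=P[:3,3];return o+d*((np.atleast_1d(z)-o[2])/d[:,2])[:,None]
def proj(c,X):
    K,D,P=c;X=(np.atleast_2d(X)-P[:3,3])@P[:3,:3]
    return cv2.projectPoints(X*[1,-1,-1],np.zeros(3),np.zeros(3),K,D)[0][:,0]
E
python3 - <<'E'
from h import *
a=cv2.imread('pics/scene0.png');b=cv2.imread('pics/side0.png')
A=cv2.resize(a[170:320,235:455],None,fx=3.6,fy=3.6,interpolation=cv2.INTER_CUBIC)
B=cv2.resize(b[160:310,220:380],None,fx=4,fy=4,interpolation=cv2.INTER_CUBIC)
cv2.imwrite('pics/cA.png',A);cv2.imwrite('pics/cB.png',B)
for n,p,z in (('scene',(260,306),.015),('side',(339,283),.015),('scene',(383,225),.059),('side',(296,206),.059),('scene',(401,185),.03),('side',(247,194),.03),('side',(344,180),.06),('scene',(369,295),.022)):print(n,p,ray2z(cam(n),[p],z).round(3))
E
```

```text
scene (260, 306) [[0.474 0.212 0.015]]
side (339, 283) [[0.485 0.226 0.015]]
scene (383, 225) [[ 0.483 -0.103  0.059]]
side (296, 206) [[ 0.486 -0.08   0.059]]
scene (401, 185) [[ 0.59  -0.255  0.03 ]]
side (247, 194) [[ 0.579 -0.253  0.03 ]]
side (344, 180) [[ 0.303 -0.188  0.06 ]]
scene (369, 295) [[0.371 0.022 0.022]]
```

View pics/cA.png

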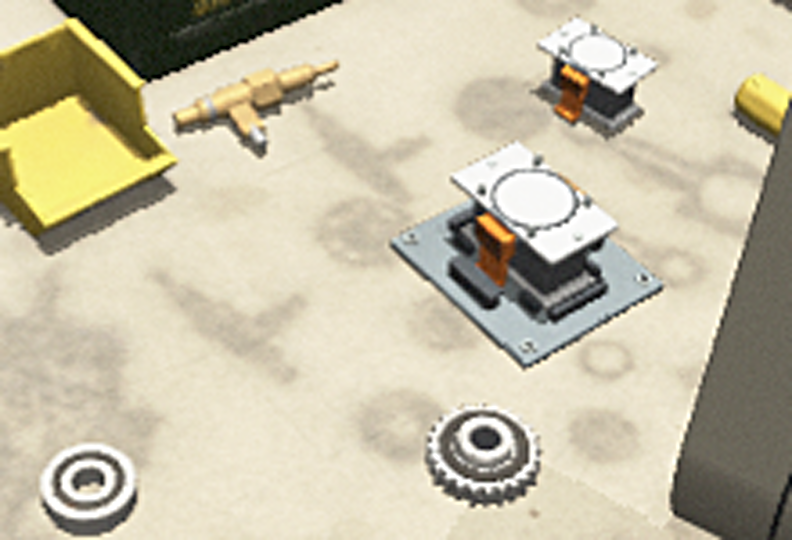

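View pics/cB.png

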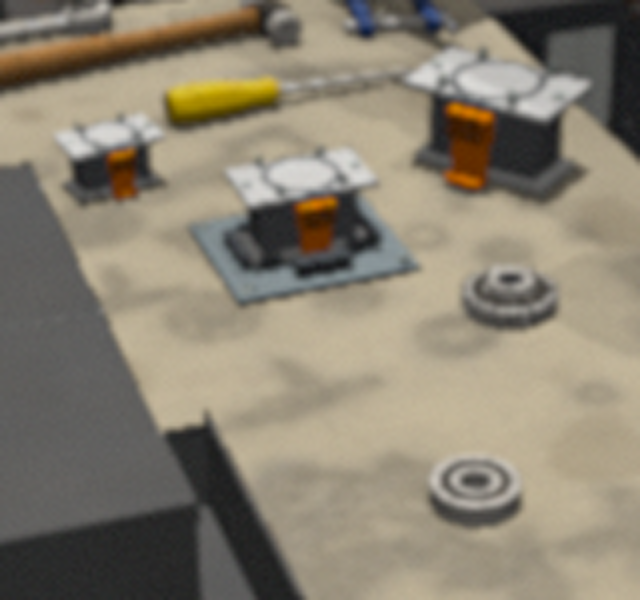

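The docked carrier at scene (382,235) is the only one standing in a base plate. The small one at (400,190) and the large one at side (344,187) stand bare on the table, so they are look-alikes. Next, the dock's yaw from its corners.

```bash
python3 - <<'E'
from h import *
c=cam('scene');o=np.array([235,170])
p=np.array([[391,242],[527,366],[663,287]])/3.6+o
X=ray2z(c,p,.006);print(X.round(4))
e1=X[1]-X[0];e2=X[2]-X[1]
print(np.linalg.norm(e1),np.linalg.norm(e2),np.degrees([np.arctan2(e1[1],e1[0]),np.arctan2(e2[1],e2[0])]),((X[0]+X[2])/2))
t=np.array([[536,197],[451,178],[518,141],[622,216],[548,264]])/3.6+o
print(ray2z(c,t,.059).round(4))
b=np.array([[88,478]])/3.6+o;print(ray2z(c,b,.015).round(4))
c=cam('side');o=np.array([220,160])
p=np.array([[192,230],[242,303],[417,266]])/4+o;X=ray2z(c,p,.006);print(X.round(4),(X[0]+X[2])/2)
print(ray2z(c,np.array([[475,482]])/4+o,.015).round(4))
t=np.array([[303,175]])/4+o;print(ray2z(c,t,.059).round(4))
E
```

```text
[[ 0.5426 -0.0438  0.006 ]
 [ 0.4143 -0.0481  0.006 ]
 [ 0.4166 -0.1584  0.006 ]]
0.12833006639694852 0.11037357031424709 [-178.08123955  -88.78097253] [ 0.47960275 -0.10110999  0.006     ]
[[ 0.4825 -0.1052  0.059 ]
 [ 0.5247 -0.0734  0.059 ]
 [ 0.5279 -0.1288  0.059 ]
 [ 0.4409 -0.137   0.059 ]
 [ 0.4351 -0.0745  0.059 ]]
[[0.4817 0.2088 0.015 ]]
[[ 0.549  -0.1379  0.006 ]
 [ 0.5448 -0.0315  0.006 ]
 [ 0.4204 -0.0387  0.006 ]] [ 0.48471115 -0.08827231  0.006     ]
[[0.482  0.2171 0.015 ]]
[[ 0.4822 -0.0927  0.059 ]]
```

play_rows([
  [[20,-15,2],[0,0,4]],
  [[60,-45,5],[0,0,12]],
  [[100,-75,8],[0,0,20]],
  [[140,-105,12],[0,0,24.5]],
  [[180,-135,15],[0,0,24.5]],
  [[220,-165,18],[0,0,24.5]],
  [[260,-195,21],[0,0,24.5]],
  [[300,-228,24],[0,0,24.5]],
  [[340,-260,27],[0,0,24.5]],
  [[370,-282,30],[0,0,24.5]],
], hand=-1, squeeze=30)

```text
time_s: 1.1
position: [0.4733, -0.1172, 0.1883]
tcp_rot: [[0.999, 0.035, -0.0], [0.035, -0.999, 0.0], [-0.0, -0.0, -1.0]]
force: [0.0, -0.3, -1.1]
finger_gap: 0.093
```

play_rows([
  [[16,13,0],[0,0,0]],
  [[16,13,0],[0,0,0]],
  [[16,13,0],[0,0,0]],
])

```text
time_s: 1.4
position: [0.4888, -0.1323, 0.1881]
tcp_rot: [[0.999, 0.034, -0.001], [0.034, -0.999, 0.0], [-0.001, -0.0, -1.0]]
force: [-0.4, -1.0, 0.2]
finger_gap: 0.0929
```

```bash
python3 - <<'E'
from h import *
s=env.read_state();im=env.get_image('wrist');cv2.imwrite('pics/w1.png',im)
import pickle;pickle.dump(dict(s),open('s1.pkl','wb'))
print(s['time_s'],s['position'],np.round(s['tcp_rot'],4),np.abs(s['joint_velocities']).max(),s['q'])
E
```

```text
1.4 [ 0.48883271 -0.13229804  0.18811826] [[ 9.994e-01  3.390e-02 -1.400e-03]
 [ 3.390e-02 -9.994e-01  4.000e-04]
 [-1.400e-03 -5.000e-04 -1.000e+00]] 0.018727961742377255 [-3.65493007e-01 -1.07109722e-01  1.78336370e+00 -1.22148274e-04
  1.46680637e+00  1.17143811e+00]
```

View pics/w1.png

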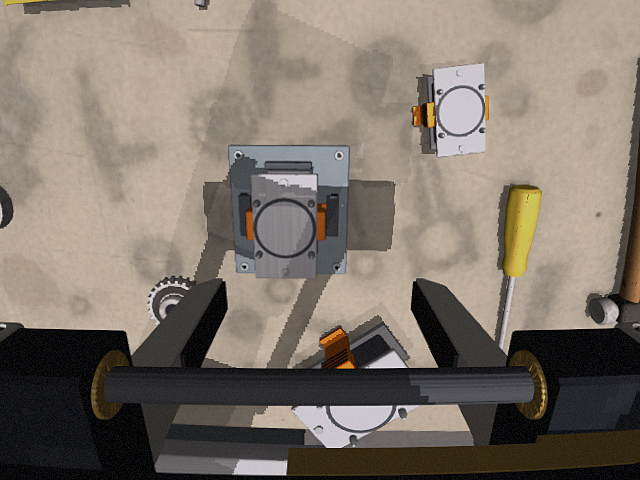

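The wrist view shows the carrier's nest ring centred near (285,227), pins near (255,204), (315,204), (312,258) and (258,257), and dock corners near (229,145), (350,146), (347,273) and (236,273). I'll compute positions from these.

```bash
python3 - <<'E'
from h import *
import pickle;s=pickle.load(open('s1.pkl','rb'));c=cam('wrist',s)
for nm,p,z in (('dock',[(229,145),(350,146),(347,273),(236,273)],.006),('top',[(252,175),(317,175),(316,277),(249,277)],.059),('ring',[(285,227)],.059)):
    X=ray2z(c,p,z);print(nm,X.round(4).tolist(),X.mean(0))
    if len(p)>1:
        for i in range(4):
            e=X[(i+1)%4]-X[i];print(np.linalg.norm(e).round(4),np.degrees(np.arctan2(e[1],e[0])).round(1))
im=cv2.imread('pics/w1.png')
cv2.imwrite('pics/w1c.png',cv2.resize(im[135:285,215:365],None,fx=4,fy=4,interpolation=cv2.INTER_CUBIC))
E
```

```text
dock [[0.547, -0.0482, 0.006], [0.5499, -0.1606, 0.006], [0.4221, -0.1653, 0.006], [0.4179, -0.0507, 0.006]] [ 0.48423918 -0.10620504  0.006     ]
0.1125 -88.6
0.1278 -177.9
0.1146 92.1
0.1291 1.1
top [[0.528, -0.0786, 0.059], [0.5297, -0.1309, 0.059], [0.4404, -0.1331, 0.059], [0.4382, -0.0742, 0.059]] [ 0.48409404 -0.10422231  0.059     ]
0.0524 -88.1
0.0893 -178.6
0.0589 92.1
0.0898 -2.8
ring [[0.4852, -0.1056, 0.059]] [ 0.48520371 -0.10558642  0.059     ]
```

View pics/w1c.png

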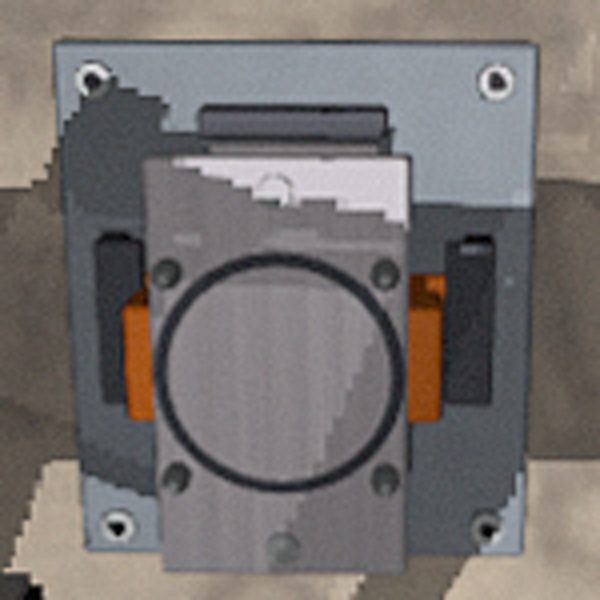

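play_rows([
  [[5,-25,0],[0,0,0]],
  [[5,-70,0],[0,0,0]],
  [[5,-115,2],[0,0,0]],
  [[5,-160,8],[0,0,0]],
  [[5,-205,14],[0,0,0]],
  [[5,-250,20],[0,0,0]],
  [[5,-295,26],[0,0,0]],
  [[5,-330,30],[0,0,0]],
  [[5,-345,30],[0,0,0]],
  [[5,-345,30],[0,0,0]],
])

```text
time_s: 2.45
position: [0.4821, 0.2133, 0.1586]
tcp_rot: [[0.999, 0.035, -0.001], [0.035, -0.999, -0.0], [-0.001, 0.0, -1.0]]
force: [0.6, -1.5, -0.4]
finger_gap: 0.093
```

```bash
python3 - <<'E'
from h import *
s=env.read_state();im=env.get_image('wrist');cv2.imwrite('pics/w2.png',im)
import pickle;pickle.dump(dict(s),open('s2.pkl','wb'))
print(s['time_s'],s['position'],np.abs(s['joint_velocities']).max(),s['q'])
c=cam('wrist',s);print(proj(c,[.482,.213,.015]))
u=proj(c,[.482,.213,.015])[0].astype(int)
x0=max(0,u[0]-75);y0=max(0,u[1]-75);print('off',x0,y0);cv2.imwrite('pics/w2c.png',cv2.resize(im[y0:y0+150,x0:x0+150],None,fx=4,fy=4,interpolation=cv2.INTER_CUBIC))
E
```

```text
2.45 [0.48209894 0.21330797 0.15857593] 0.04749009815493917 [ 3.19181587e-01 -2.99874334e-02  1.76455316e+00  1.52250169e-04
  1.40756296e+00  1.85449399e+00]
[[317.31605128 219.6031145 ]]
off 242 144
```

View pics/w2c.png

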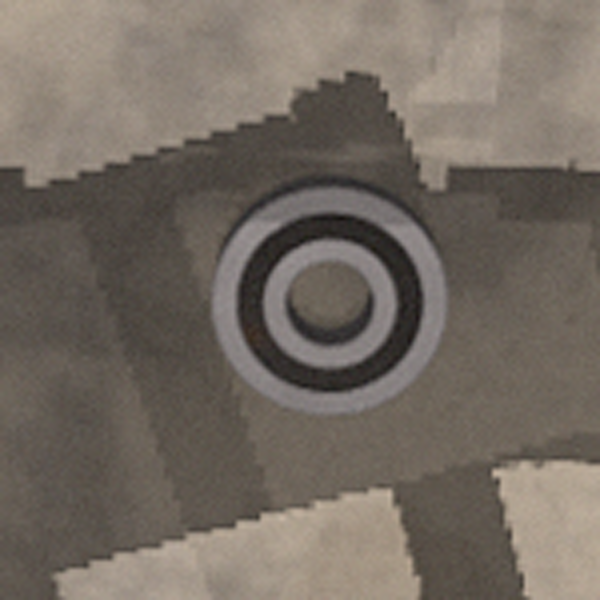

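The crop centres the ring at about (281,372), i.e. full-picture (285.2,228.0). The four pin tips are near (166,274), (386,274), (176,478) and (386,478). The bearing's top face is centred at crop (330.5,299), i.e. full-picture (324.6,218.8).

```bash
python3 - <<'E'
from h import *
import pickle;s=pickle.load(open('s1.pkl','rb'));c=cam('wrist',s)
o=np.array([215,135])
print('ring',ray2z(c,np.array([[281,372],[156,372],[405,372]])/4+o,.059).round(4).tolist())
X=ray2z(c,np.array([[166,274],[386,274],[386,478],[176,478]])/4+o,.065);print('pins',X.round(4).tolist(),X.mean(0))
X=ray2z(c,np.array([[56,42],[537,42],[522,553],[84,550]])/4+o,.006);print('dock',X.round(4).tolist(),X.mean(0))
for i in range(4):
    e=X[(i+1)%4]-X[i];print(np.linalg.norm(e).round(4),np.degrees(np.arctan2(e[1],e[0])).round(1))
t=ray2z(c,np.array([[145,157],[411,157],[408,572],[163,568]])/4+o,.059);print(t.round(4).tolist(),t.mean(0))
s=pickle.load(open('s2.pkl','rb'));c=cam('wrist',s);o=np.array([242,144])
print('bearing',ray2z(c,np.array([[330.5,299],[213,299],[448,299],[330,182],[330,414]])/4+o,.015).round(4).tolist())
print(s['tcp_rot'].round(4).tolist(),s['position'])
E
```

```text
ring [[0.4843, -0.1058, 0.059], [0.4834, -0.0795, 0.059], [0.4853, -0.1318, 0.059]]
pins [[0.506, -0.0829, 0.065], [0.5075, -0.1273, 0.065], [0.4636, -0.1286, 0.065], [0.462, -0.0843, 0.065]] [ 0.48479659 -0.10578537  0.065     ]
dock [[0.5466, -0.0482, 0.006], [0.5503, -0.1599, 0.006], [0.4218, -0.1637, 0.006], [0.4185, -0.0507, 0.006]] [ 0.48428879 -0.10564406  0.006     ]
0.1118 -88.1
0.1286 -178.3
0.1131 91.7
0.1281 1.1
[[0.5286, -0.078, 0.059], [0.5304, -0.1315, 0.059], [0.4395, -0.134, 0.059], [0.4385, -0.0802, 0.059]] [ 0.48422113 -0.10593433  0.059     ]
bearing [[0.483, 0.2066, 0.015], [0.4821, 0.2323, 0.015], [0.484, 0.181, 0.015], [0.5088, 0.2078, 0.015], [0.4564, 0.2056, 0.015]]
[[0.9994, 0.0355, -0.0006], [0.0355, -0.9994, -0.0], [-0.0006, 0.0, -1.0]] [0.48209894 0.21330797 0.15857593]
```

Checks hold: bearing 51–52 mm across, pins about 44.4 mm apart, and nest, dock and plate centres agree within 0.5 mm. The nest is at (0.4846,-0.1058) with yaw about 1.8°, the bearing at (0.4829,0.2067). Going down to grasp.

play_rows([
  [[0,2,20],[0,0,0]],
  [[0.5,5,60],[0,0,0]],
  [[0.5,6.5,100],[0,0,0]],
  [[0.5,6.5,130],[0,0,0]],
  [[0.5,6.5,146],[0,0,0]],
  [[0.5,6.5,152],[0,0,0]],
  [[0.5,6.5,154],[0,0,0]],
  [[0.5,6.5,154],[0,0,0]],
])

```text
time_s: 3.3
position: [0.4843, 0.2056, 0.0057]
tcp_rot: [[0.999, 0.033, 0.001], [0.033, -0.999, 0.0], [0.001, -0.0, -1.0]]
force: [-0.3, -0.5, 0.2]
finger_gap: 0.0932
```

play_rows([
  [[0,0,0],[0,0,0]],
  [[0,0,0],[0,0,0]],
  [[0,0,0],[0,0,0]],
  [[0,0,0],[0,0,0]],
  [[0,0,0],[0,0,0]],
  [[0,0,0],[0,0,0]],
], hand=1, squeeze=25)

```text
time_s: 3.9
position: [0.4834, 0.2065, 0.0048]
tcp_rot: [[0.999, 0.034, 0.0], [0.034, -0.999, 0.0], [0.0, -0.0, -1.0]]
force: [0.1, 0.4, 1.5]
finger_gap: 0.0513
```

play_rows([
  [[0,0,-10],[0,0,0]],
  [[0,0,-40],[0,0,0]],
  [[0,10,-80],[0,0,0]],
  [[-1,35,-110],[0,0,0]],
  [[-2,75,-125],[0,0,0]],
  [[-4,120,-130],[0,0,0]],
  [[-5,165,-130],[0,0,0]],
  [[-6,210,-130],[0,0,0]],
  [[-8,255,-130],[0,0,0]],
  [[-9,290,-130],[0,0,0]],
])

```text
time_s: 4.9
position: [0.4838, -0.0864, 0.1354]
tcp_rot: [[0.999, 0.033, 0.001], [0.033, -0.999, -0.001], [0.001, 0.001, -1.0]]
force: [0.9, 0.2, -0.4]
finger_gap: 0.0514
```

play_rows([
  [[0,15,0],[0,0,0]],
  [[0,22,0],[0,0,0]],
  [[0,22,0],[0,0,0]],
  [[0,22,0],[0,0,0]],
  [[0,22,0],[0,0,0]],
])

```text
time_s: 5.4
position: [0.485, -0.1045, 0.1346]
tcp_rot: [[0.999, 0.036, -0.0], [0.036, -0.999, 0.0], [-0.0, -0.0, -1.0]]
force: [0.2, -0.1, -0.8]
finger_gap: 0.0508
```

```bash
python3 - <<'E'
from h import *
s=env.read_state();im=env.get_image('wrist');cv2.imwrite('pics/w3.png',im)
import pickle;pickle.dump(dict(s),open('s3.pkl','wb'))
print(s['time_s'],s['position'],s['tcp_rot'].round(4).tolist(),np.abs(s['joint_velocities']).max(),s['finger_gap'],s['force'])
print(proj(cam('wrist',s),[s['position']+[0,0,.010],[.4845,-.1058,.059]]))
x0,y0=220,200;cv2.imwrite('pics/w3c.png',cv2.resize(im[y0:y0+160,x0:x0+200],None,fx=3.75,fy=3.75,interpolation=cv2.INTER_CUBIC))
E
```

```text
5.4 [ 0.48502817 -0.10454132  0.13456299] [[0.9994, 0.0359, -0.0002], [0.0359, -0.9994, 0.0004], [-0.0002, -0.0005, -1.0]] 0.0036658038395472542 0.05082296582587113 [ 0.20187551 -0.13193768 -0.8419876 ]
[[315.52822032 304.63539199]
 [318.35830786 246.05250346]]
```

View pics/w3c.png

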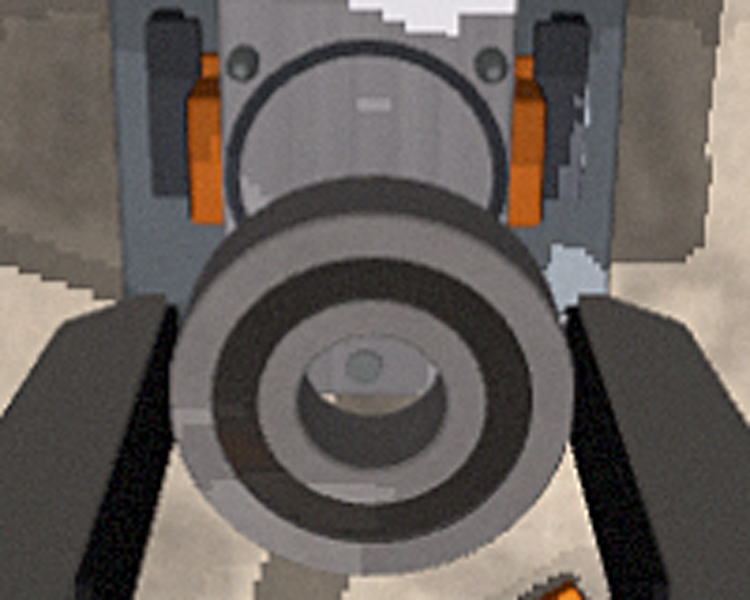

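The held bearing's top is centred at crop (372.5,393), i.e. full-picture (319.3,304.8). It was predicted at (315.5,304.6), so the wrist camera is biased sideways by about 1.8 mm at that range. The two near pins are at crop (242,64) and (491,66). I'll descend to just above the pins, aiming at y -0.1035, and compare directly there.

play_rows([
  [[0,-0.5,10],[0,0,0]],
  [[-0.5,-1,25],[0,0,0]],
  [[-0.5,-1,40],[0,0,0]],
  [[-0.5,-1,50],[0,0,0]],
  [[-0.5,-1,55],[0,0,0]],
  [[-0.5,-1,56],[0,0,0]],
  [[-0.5,-1,56],[0,0,0]],
  [[-0.5,-1,56],[0,0,0]],
])

```text
time_s: 6.25
position: [0.485, -0.1051, 0.0793]
tcp_rot: [[0.999, 0.034, 0.001], [0.034, -0.999, -0.0], [0.001, 0.0, -1.0]]
force: [-0.0, 0.3, -0.7]
finger_gap: 0.0511
```

```bash
python3 - <<'E'
from h import *
s=env.read_state();im=env.get_image('wrist');cv2.imwrite('pics/w4.png',im)
import pickle;pickle.dump(dict(s),open('s4.pkl','wb'))
print(s['time_s'],s['position'],s['tcp_rot'].round(4).tolist(),s['finger_gap'],s['force'])
p=s['position'];c=cam('wrist',s);print(proj(c,[p+[0,0,.0102]]))
x0,y0=220,220;cv2.imwrite('pics/w4c.png',cv2.resize(im[y0:y0+150,x0:x0+200],None,fx=4,fy=4,interpolation=cv2.INTER_CUBIC))
# w3 reading
c3=cam('wrist',pickle.load(open('s3.pkl','rb')))
print('pins w3',ray2z(c3,np.array([[242,64],[491,66]])/3.75+[220,200],.067))
E
```

```text
6.25 [ 0.4849741  -0.10514166  0.07928694] [[0.9994, 0.0341, 0.0011], [0.0341, -0.9994, -0.0003], [0.001, 0.0004, -1.0]] 0.051119146831916984 [-0.00690253  0.27382097 -0.67147955]
[[315.54282426 304.82191449]]
pins w3 [[ 0.50671129 -0.08268576  0.067     ]
 [ 0.5079854  -0.12642337  0.067     ]]
```

View pics/w4c.png

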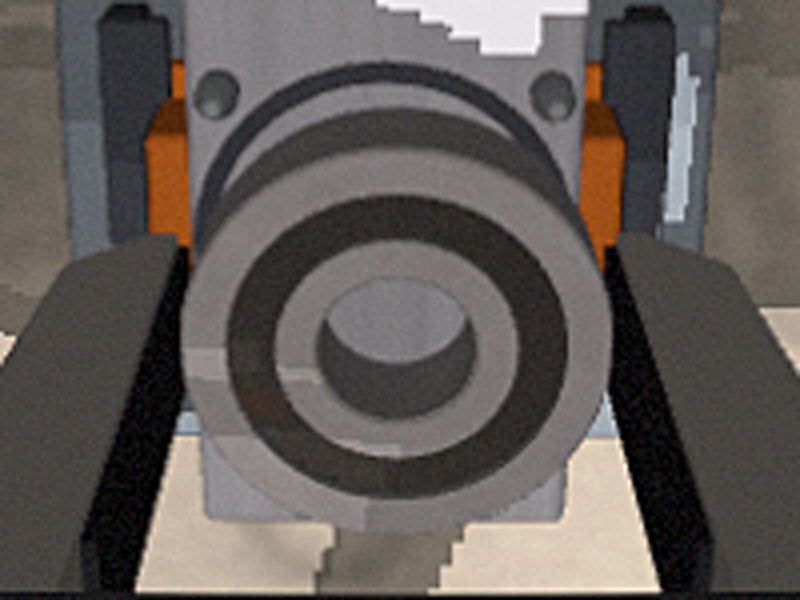

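The tips of the near pins are at crop (217,93) and (553,95), with their middle at x 385. The bearing is centred at (397,338), so it sits about 1.4 mm to the image right of the nest. Quick x check, then correct.

```bash
python3 - <<'E'
from h import *
import pickle;s=pickle.load(open('s4.pkl','rb'));c=cam('wrist',s)
R=s['tcp_rot'];p=s['position']
f=lambda q,z:((ray2z(c,np.array(q)/4+[220,220],z)-p)@R*1e3).round(2).tolist()
print('pins tool mm',f([[217,93],[553,95]],.067),'bearing',f([[397,338],[182,338],[612,338],[397,145],[397,532]],p[2]+.0102))
E
```

```text
pins tool mm [[23.24, -21.41, 12.3], [23.03, 21.85, 12.32]] bearing [[0.18, 1.77, -10.2], [0.11, -23.85, -10.21], [0.17, 27.39, -10.19], [24.76, 1.72, -10.17], [-27.05, 1.82, -10.23]]
```

play_rows([
  [[0,-1,0],[0,0,0]],
  [[0,-1.5,2],[0,0,0]],
  [[0,-1.5,5],[0,0,0]],
  [[0,-1.5,8],[0,0,0]],
  [[0,-1.5,11],[0,0,0]],
  [[0,-1.5,13],[0,0,0]],
  [[0,-1.5,14],[0,0,0]],
  [[0,-1.5,14.5],[0,0,0]],
  [[0,-1.5,14.5],[0,0,0]],
])

```text
time_s: 7.2
position: [0.4844, -0.1034, 0.0641]
tcp_rot: [[0.999, 0.034, -0.0], [0.034, -0.999, 0.0], [-0.0, -0.0, -1.0]]
force: [0.7, -0.0, -0.8]
finger_gap: 0.0513
```

play_rows([
  [[0,0,0.3],[0,0,0]],
  [[0,0,0.6],[0,0,0]],
  [[0,0,0.6],[0,0,0]],
])

```text
time_s: 7.5
position: [0.4846, -0.1035, 0.0638]
tcp_rot: [[0.999, 0.034, 0.0], [0.034, -0.999, -0.0], [0.0, 0.0, -1.0]]
force: [-1.4, -0.4, 1.3]
finger_gap: 0.0511
```

play_rows([
  [[0,0,0],[0,0,0]],
  [[0,0,0],[0,0,0]],
  [[0,0,0],[0,0,0]],
  [[0,0,0],[0,0,0]],
  [[0,0,0],[0,0,0]],
  [[0,0,0],[0,0,0]],
], hand=-1)

```text
time_s: 8.1
position: [0.4844, -0.1034, 0.0635]
tcp_rot: [[0.999, 0.034, -0.0], [0.034, -0.999, 0.0], [-0.0, -0.0, -1.0]]
force: [-0.3, -0.4, -0.7]
finger_gap: 0.0919
```

play_rows([
  [[0,0,-10],[0,0,0]],
  [[0,0,-30],[0,0,0]],
  [[0,0,-45],[0,0,0]],
  [[0,0,-50],[0,0,0]],
  [[0,0,-50],[0,0,0]],
  [[0,0,-50],[0,0,0]],
])

```text
time_s: 8.7
position: [0.4842, -0.1034, 0.1132]
tcp_rot: [[0.999, 0.034, -0.0], [0.034, -0.999, 0.0], [-0.0, -0.0, -1.0]]
force: [-0.1, 0.0, 0.1]
finger_gap: 0.0929
```

```bash
python3 - <<'E'
from h import *
s=env.read_state();im=env.get_image('wrist');cv2.imwrite('pics/w5.png',im)
import pickle;pickle.dump(dict(s),open('s5.pkl','wb'))
print(s['time_s'],s['position'],s['tcp_rot'].round(4).tolist(),s['finger_gap'],s['force'])
x0,y0=220,190;cv2.imwrite('pics/w5c.png',cv2.resize(im[y0:y0+150,x0:x0+200],None,fx=4,fy=4,interpolation=cv2.INTER_CUBIC))
E
```

```text
8.7 [ 0.48417205 -0.10335884  0.11317161] [[0.9994, 0.0342, -0.0003], [0.0342, -0.9994, 0.0001], [-0.0003, -0.0001, -1.0]] 0.09294877902159154 [-0.14285154  0.04994965  0.09873521]
```

View pics/w5c.png

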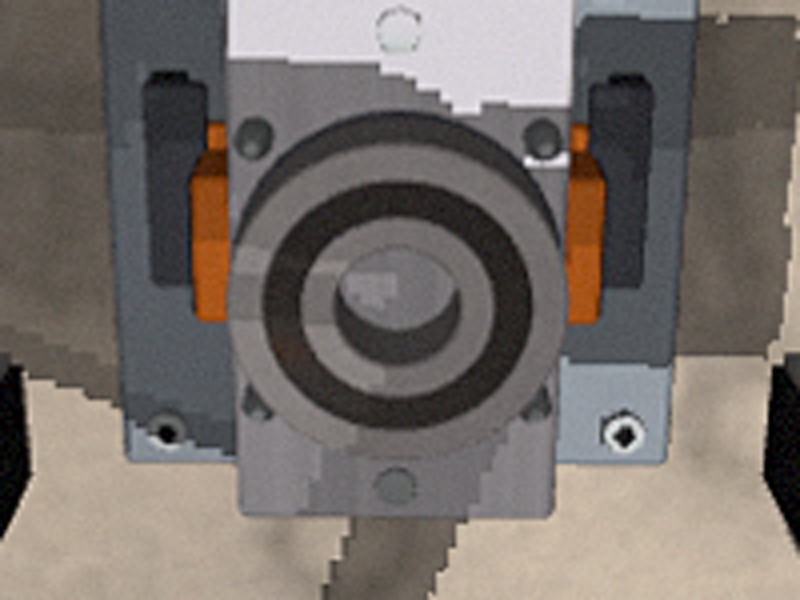

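The bearing lies flat between all four pins, centred at crop (398,302). The pin tips are at (255,138), (542,138), (258,403) and (540,403). Going down over the catches to grasp height (TCP z 0.024).

play_rows([
  [[0,0,10],[0,0,0]],
  [[0,0,30],[0,0,0]],
  [[0,0,50],[0,0,0]],
  [[0,0,68],[0,0,0]],
  [[0,0,80],[0,0,0]],
  [[0,0,86],[0,0,0]],
  [[0,0,89],[0,0,0]],
  [[0,0,89],[0,0,0]],
  [[0,0,89],[0,0,0]],
])

```text
time_s: 9.65
position: [0.4851, -0.1036, 0.0253]
tcp_rot: [[0.999, 0.034, 0.001], [0.034, -0.999, -0.0], [0.001, 0.0, -1.0]]
force: [1.0, 0.0, 0.4]
finger_gap: 0.0932
```

play_rows([
  [[0,0,0],[0,0,0]],
  [[0,0,0],[0,0,0]],
  [[0,0,0],[0,0,0]],
  [[0,0,0],[0,0,0]],
  [[0,0,0],[0,0,0]],
  [[0,0,0],[0,0,0]],
  [[0,0,0],[0,0,0]],
  [[0,0,0],[0,0,0]],
], hand=1, squeeze=35)

```text
time_s: 10.45
position: [0.4847, -0.1035, 0.0254]
tcp_rot: [[0.999, 0.034, 0.0], [0.034, -0.999, -0.0], [0.0, 0.0, -1.0]]
force: [-3.9, 0.6, 9.4]
finger_gap: 0.0549
```

Gap 0.055 m (the bearing's 52 mm read 0.051), so both catches are fully pressed. Slow straight lift, watching the force.

play_rows([
  [[0,0,-1],[0,0,0]],
  [[0,0,-2],[0,0,0]],
  [[0,0,-4],[0,0,0]],
  [[0,0,-6],[0,0,0]],
  [[0,0,-6],[0,0,0]],
])

```text
time_s: 10.95
position: [0.4844, -0.1034, 0.0306]
tcp_rot: [[0.999, 0.034, 0.0], [0.034, -0.999, 0.0], [0.0, -0.0, -1.0]]
force: [0.1, -0.6, -4.8]
finger_gap: 0.0541
```

Force −4.8 N is about the weight of carrier plus bearing (4 N), so it is free.

play_rows([
  [[0,0,-2],[0,0,0]],
  [[0,0,-6],[0,0,0]],
  [[0,0,-12],[0,0,0]],
  [[0,0,-20],[0,0,0]],
  [[0,0,-29],[0,0,0]],
  [[0,0,-39],[0,0,0]],
  [[0,0,-49],[0,0,0]],
  [[0,0,-59],[0,0,0]],
  [[0,0,-69],[0,0,0]],
  [[0,0,-78],[0,0,0]],
])

```text
time_s: 11.95
position: [0.4846, -0.1035, 0.1096]
tcp_rot: [[0.999, 0.034, 0.0], [0.034, -0.999, -0.0], [0.0, 0.0, -1.0]]
force: [0.3, -0.6, -4.4]
finger_gap: 0.0541
```

play_rows([
  [[0,0,-7],[0,0,0]],
  [[0,0,-12],[0,0,0]],
  [[0,0,-15],[0,0,0]],
  [[0,0,-16],[0,0,0]],
  [[0,0,-16],[0,0,0]],
  [[0,0,-16],[0,0,0]],
  [[0,0,-16],[0,0,0]],
  [[0,0,-16],[0,0,0]],
])

```text
time_s: 12.75
position: [0.4842, -0.1034, 0.1243]
tcp_rot: [[0.999, 0.034, -0.0], [0.034, -0.999, 0.0], [-0.0, -0.0, -1.0]]
force: [0.6, -1.2, -3.7]
finger_gap: 0.0544
```

```bash
python3 - <<'E'
from h import *
s=env.read_state();im=env.get_image('wrist');b=env.get_image('side')
print(s['time_s'],s['position'],s['finger_gap'],s['force'],np.abs(s['joint_velocities']).max())
u=proj(cam('side'),s['position'])[0].astype(int);print(u)
B=cv2.resize(b[u[1]-65:u[1]+65,u[0]-65:u[0]+65],(520,520),interpolation=cv2.INTER_CUBIC)
cv2.imwrite('pics/f.png',np.hstack([cv2.resize(im[180:440,230:410],(360,520)) ,B])[:, :800] if False else np.hstack([cv2.resize(im[200:400,220:420],(280,280)),B[120:400,:]]))
E
```

```text
12.75 [ 0.48421517 -0.10337196  0.12425118] 0.05436032846168922 [ 0.58170044 -1.16762339 -3.71480779] 0.0014863215944926171
[293 180]
```

View pics/f.png

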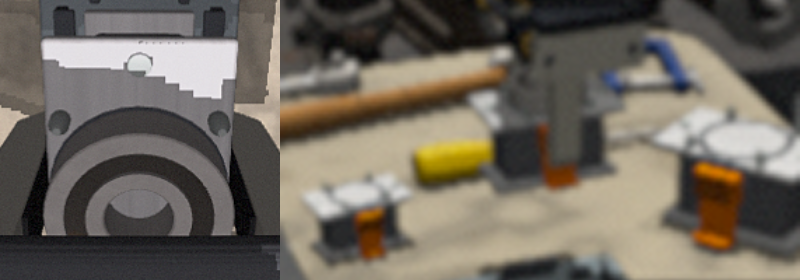

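The carrier is clear of the dock and level, with the bearing in the nest: left panel at (138,215) between the pins (58,122) and (220,120), right panel at (550,130). The arm is still and the load is the weight. Handing in.

```bash
python3 -c "
from rig import env
print(env.finish_job())"
```

```text
the job is handed in; nothing more can be done
None
```

The job is done and handed in. The bearing was set flat in the nest and released. I then pinched both catches, lifted the carrier straight up and held it about 99 mm above its docked height, at 12.8 s of the 51 s allowed.

**Last checks:**
- **Load:** the tool force was −3.7 N vertically, close to the roughly 4 N weight of carrier plus bearing.
- **Grip and stillness:** the finger gap held at 54 mm with joint speeds near zero.
- **Pictures:** the final views showed the carrier level and off the dock, with the bearing between the pins. I judged level by eye and did not measure it.
- **Bystanders:** I did not go near the gear, injector or spring, but did not recheck them at the end.

**What disagreed:**
- **Wrist camera:** it read about 1.8 mm off sideways. I corrected this by comparing the bearing with the pins directly before lowering it.
- **Side camera:** its y positions for the bearing and dock were up to about 18 mm off the wrist camera's, so I did not use them.
- **Closing force:** a 9.4 N upward force showed briefly as the catches closed and was gone once the carrier lifted.

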